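# Tip the forming block onto its back and push it up to the stop

## Robot

A 7-joint arm with a two-finger parallel gripper is mounted at the origin on the work surface. World frame = base frame: x ahead of the robot, y to its left, z up, the work surface at z = 0. Lengths are in m, angles in rad, forces in N, time in s.
With the tool pointing down it reaches from about 0.4 to 0.85 m from the base axis. Payload 10.4 kg.
Tool frame: the origin (TCP) lies at the very end of the fingers, on their centre line; the grasp point (between the pads) lies 19 mm behind it (manip.grip_point_offset is the distance from the TCP to the grasp point, in m); z points along the fingers, y is the line along which they close (so a half turn about z gives the same grasp; the last joint's range is limited). The gripper opens to 85 mm and grips with 20 to 120 N. Pads are 22 mm wide; open, the fingers measure 114 mm over their backs; the gripper's body (76 mm by 85 mm) begins 54 mm behind the grasp point. The pads swing forward as they close: fully open they stand 13 mm farther back than shut.
Start: joints at [1.319, 0.332, -0.065, 1.46, 0.022, 1.35, -0.088], TCP at [0.142, -0.609, 0.231] pointing down, gripper open.
Joint ranges: [-2.6, 2.6], [-0.5, 2.12], [-1.47, 1.34], [0.16, 2.42], [-1.27, 4.41], [0.06, 2.06], [-2.6, 2.6]. Speed limits (rad/s): [2.22, 2.22, 2.79, 2.79, 3.14, 3.14, 3.14].

## Interface

Orientations are given as a unit quaternion [x, y, z, w].
In Python, from workcell import manip gives the robot as it stands. The module is installed in compiled form; this text tells all that it offers.
- The arm moves only by the shell command python3 -m inch 'ROWS' [OPENING] [FORCE]. ROWS is JSON, a list of rows, each a list of 2 entries, a list of its own where there are three numbers: the shift along the tool's x, y, z each as a share of 0.08 m, from -1 to 1, then the turn, a rotation vector about the tool's x, y, z each as a share of 45 degrees, from -1 to 1. A call has exactly 10 rows; each row is the pose to reach, as a shift and turn from the pose commanded when the call began, along the tool's axes at that moment; what a row does not reach only later rows make up. A row lasts 1/10 s, in which the tool goes at most 50 mm and 8.59 degrees, less where a joint would pass 70% of its speed; a pose out of reach is approached as far as the arm can. A call with a number of a shift or a turn outside -1 to 1 is refused whole. A call with a gripper value outside its range is refused whole. OPENING is the opening, from 0 (shut) to 1 (fully open), set as the call begins (- or left out, the last holds). The fingers move at their own pace and stop on an object; FORCE is the grip in N (left out, the last holds). Time passes only in rows, so rows that repeat a pose let the fingers close, or fill a call up. It gives the time, the measured TCP pose, the force, the opening and the grip force at its end, in the units of the state.
- manip.get_obs(): the state, without advancing time (a new reading comes with each control period).
- manip.camera(name): name is "scene" or "top" or "wrist"; returns the picture (480x640x3 uint8, red, green, blue); there is no depth.
- manip.camera_params(name): a dict with "fov_y" (degrees; the focal length in pixels is half the picture's height over the tangent of half this angle, whatever the lens; pixels are square), "cx", "cy" (the principal point, pixels), "camera_from_world" (4x4, takes a point from world to camera coordinates); the wrist camera has in their place "T_tool_cam" (4x4, takes a point from camera to tool coordinates, whose origin is the TCP and whose axes are the flange's). Camera axes: x right, y up, looking along -z (the intrinsics and any distortion apply to the point x, -y, -z); pixel columns grow to the right and rows downward; lengths in m; the calibration is good to about 2 mm. A picture is of the moment at which its call begins: read the wrist's pose just before it. camera_params takes no time and is no camera call.
- manip.hand_in(): hands the job in; it is judged then, once.
The state is a dict: "clock": time; "joint_pos": joint angles; "joint_velocities": joint speeds; "tau": joint torques, N m; "position": TCP position; "ee_rot": TCP orientation; "ft_force": force on the tool from outside, world axes, zero at the start; "torque": the same for the moment, N m; "grip_width": opening from 0.0 (shut) to 1.0 (fully open); "grasp_force": force on a finger pad.
Only numpy, scipy, OpenCV 4.12 (cv2) and the standard library are available. Lean on these libraries where they do the work, as an engineer would, in place of code of your own. Each camera call takes 0.05 s, during which the arm holds its last target. There are 200 camera calls.

## Task

The wooden forming block has been left standing on its long edge on the bench board. Without gripping or lifting it, push it over with the fingertips so that it lies flat on its back with its grooves facing up, then gently push it square and snug against the steel stop strip, its whole length against the strip, ready for shaping. Leave the jar, the dish and the little blue-based stand as they are.

Things in the scene. Friction and masses are not known exactly. Their poses are not given: they have to be found in the camera images.
- board: Fixed wooden bench board, cream heatproof face, 260 mm (its x) by 340 mm (its y), 12 mm thick, flat on the bench; yaw within 1.2 rad. Origin: centre of its underside, z up. Along its +x edge runs a fixed steel stop strip, 15 mm wide, 300 mm long (y -150 to +150 mm), 14 mm higher than the board's face; the strip's inner face is the board's plane x = +115 mm.
- stop_mid (a point): Point on the stop strip's inner face, middle of its length, level with the board's upper face (12 mm above the bench). Axes as the board's: +x points into the strip, y along it.
- block: Loose brown hardwood forming block, 32 mm thick (its x), 130 mm long (its y), 80 mm high (its z), 0.17 to 0.35 kg. Starts standing on a long edge on the board; origin: centre of its underside as it stands, z up. Its -x face is grooved, its +x face is the plain back, which looks to the stop strip within 0.25 rad. Lying on its back it is 32 mm high, its -x axis up, its z axis towards the strip.
- block_mid (a point): Centre of the block (40 mm from its long edges, 16 mm from front and back). Axes as the block's. With the block tipped on its back it has moved some 56 mm along the block's starting +x, then 15 to 60 mm short of snug; snug, it is 40 mm from the strip's inner face and 28 mm above the bench.
- block_top (a point): Middle of the block's upper long edge on the grooved face (as it stands; x -16, z +80 mm). Three channels 10 mm deep (24, 18, 12 mm wide, centred at y = -39, 0, +33 mm) run the full height and notch this edge. Pushed near here along the block's +x, it tips about its lower back edge and, past about 22 degrees (top moved 32 mm), falls onto its back by itself.
- jar: Bystander: small amber glass jar with a steel cap, 38 mm across, 50 mm high, standing on the board near one end (about 142 mm from the board's middle along y). Origin at the centre of its underside.
- dish: Bystander: small white ceramic bowl, 42 mm across, 20 mm high, standing on the board near the other end (jar and dish may be swapped). Origin at the centre of its underside.
- stand: Bystander: soldering stand, a blue disc foot 64 mm across and 20 mm high with a thin upright rod to 120 mm, on the bench beyond the stop strip. Origin at the centre of its underside.
There are look-alikes about, which are no part of the job. There is more than one size of the block; the job needs the middle-sized.

How it is judged:
By the outcome, as a careful person would: the job done as asked, in the order asked, and still so for the second after the job is handed in, with the robot touching nothing.
It also fails if it takes over 42 s, if anything falls off the work surface, if the arm or the gripper's body presses on something with over 40 N, if the wrist force passes 120 N, or if a joint passes its speed limit or range.

## Working session

There is one attempt and no reset: what is moved stays moved. The work goes in short steps, Python scripts to look and compute and a shell command to move; the robot and the scene stay as the last step left them, time stands still between calls to the robot, and variables do not carry over. Pictures are saved under pics/ and viewed, at most 11 in all, crops included, and the job is handed in when it is done.

```bash
mkdir -p pics; python3 - <<'E'
from workcell import manip
import cv2,numpy as np
o=manip.get_obs();print(o['clock'],o['position'],o['ee_rot'],o['grip_width'])
for n in('scene','top'):
    cv2.imwrite(f'pics/{n}0.png',manip.camera(n)[:,:,::-1])
    p=manip.camera_params(n);print(n,p['fov_y'],p['cx'],p['cy'],np.round(p['camera_from_world'],4).tolist(),[k for k in p])
p=manip.camera_params('wrist');print({k:np.round(v,4).tolist() for k,v in p.items()})
E
```

```text
0.0 [ 0.14165579 -0.60834699  0.23051712] [ 9.93462125e-01  1.14159958e-01 -1.21974076e-04 -7.03055841e-04] 0.9987241002344381
scene 56.19945715719696 313.20845224387614 244.36066016178094 [[0.0744, 0.9971, 0.0161, -0.0508], [-0.7213, 0.0426, 0.6913, 0.3818], [0.6886, -0.063, 0.7224, -1.3685], [0.0, 0.0, 0.0, 1.0]] ['fov_y', 'cx', 'cy', 'camera_from_world']
top 55.36424869342542 321.53086362133877 236.3640086220798 [[0.0012, -0.9999, -0.0126, -0.0214], [0.9942, -0.0001, 0.1071, -0.635], [-0.1071, -0.0127, 0.9942, -0.7405], [0.0, 0.0, 0.0, 1.0]] ['fov_y', 'cx', 'cy', 'camera_from_world']
{'fov_y': 58.9801, 'cx': 323.9568, 'cy': 244.3757, 'T_tool_cam': [[0.0006, 0.9511, 0.309, 0.0794], [1.0, -0.0008, 0.0005, -0.0006], [0.0007, 0.309, -0.9511, -0.142], [0.0, 0.0, 0.0, 1.0]]}
```

View pics/top0.png

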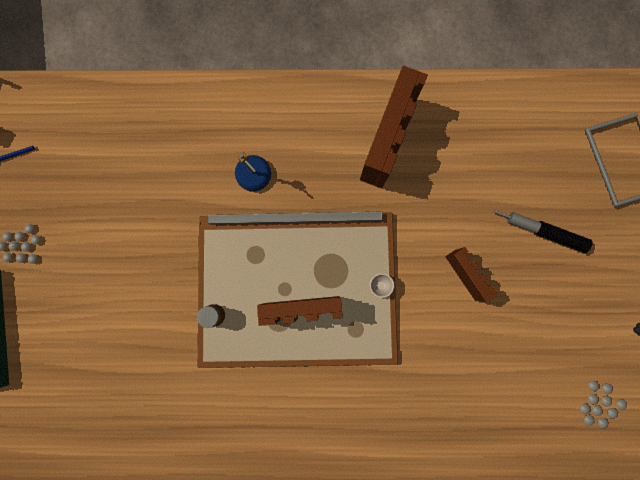

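View pics/scene0.png

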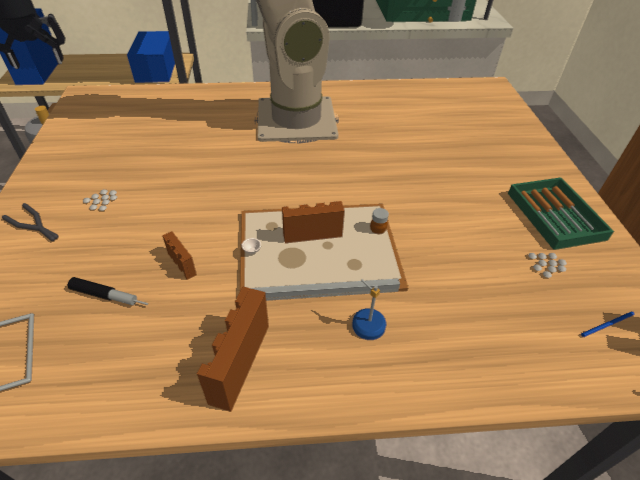

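Three look-alike blocks in the top picture: a large one at (395,128), a small one at (470,276), and one standing on the board at (300,311). The board one is mid-sized and stands on its edge with its grooves away from the strip, so it fits. Jar is at (211,316), dish at (382,286), stand at (252,173). I'll confirm with an enlarged crop.

```bash
python3 - <<'E'
import cv2
a=cv2.imread('pics/top0.png')[205:375,192:407]
cv2.imwrite('pics/crop0.png',cv2.resize(a,None,fx=3.5,fy=3.5,interpolation=cv2.INTER_CUBIC))
E
```

```text
(no output)
```

View pics/crop0.png

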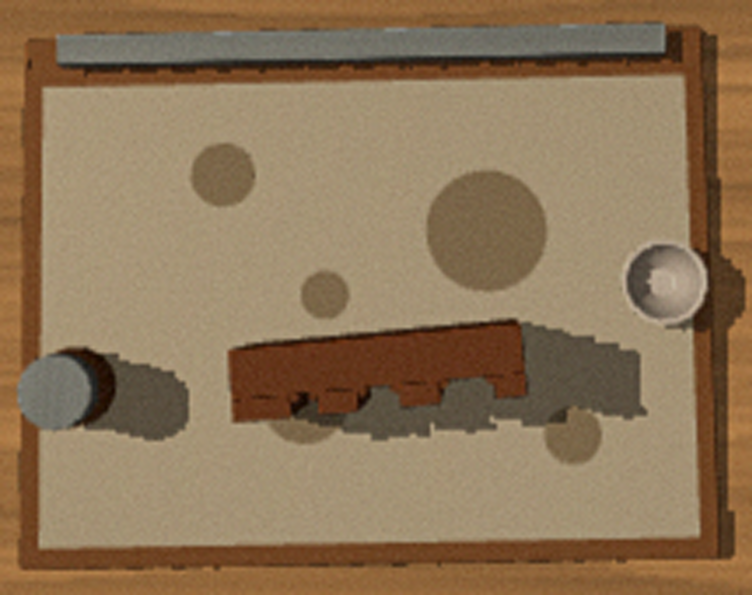

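```bash
cat > h.py <<'E'
from workcell import manip
import numpy as np, cv2
from scipy.optimize import least_squares
def proj(P,n='top'):
    p=manip.camera_params(n);T=p['camera_from_world'];f=240/np.tan(np.radians(p['fov_y']/2))
    c=np.atleast_2d(P)@T[:3,:3].T+T[:3,3]
    return np.c_[p['cx']+f*c[:,0]/-c[:,2],p['cy']-f*c[:,1]/-c[:,2]]
def ray(uv,z,n='top'):
    p=manip.camera_params(n);T=p['camera_from_world'];f=240/np.tan(np.radians(p['fov_y']/2))
    R=T[:3,:3];C=-R.T@T[:3,3]
    d=R.T@np.array([(uv[0]-p['cx'])/f,-(uv[1]-p['cy'])/f,-1]);return C+d*(z-C[2])/d[2]
def pose(q,P):
    c,s=np.cos(q[2]),np.sin(q[2]);P=np.atleast_2d(P).astype(float);return np.c_[q[0]+c*P[:,0]-s*P[:,1],q[1]+s*P[:,0]+c*P[:,1],P[:,2]]
E
python3 - <<'E'
from h import *
cr=lambda x,y:np.array([192+(x+.5)/3.5-.5,205+(y+.5)/3.5-.5])
T=manip.camera_params('top')['camera_from_world'];print('C',-T[:3,:3].T@T[:3,3])
# board: outer corners z=.012 : left-top +x,+y ; strip top inner corners z=.026
B=[[.13,.17,.012],[-.13,.17,.012],[-.13,-.17,.012],[.13,-.17,.012],[.115,.15,.026],[.115,-.15,.026],[.13,.15,.026],[.13,-.15,.026]]
U=np.array([cr(28,40),cr(20,568),cr(719,556),cr(702,28),cr(58,67),cr(665,52),cr(57,36),cr(664,23)])
r=least_squares(lambda q:(proj(pose(q,B))-U).ravel(),[.45,0,0]);print('board',r.x,np.round(r.fun,1))
q=r.x
for k,(x,y) in dict(a=(228,349),b=(518,320),c=(232,402),d=(525,375),e=(235,421),f=(526,396)).items():
    print(k,[np.round(ray(cr(x,y),z),4)[:2].tolist() for z in(.092,.012)])
print('jar',ray(cr(58,391),.062),'dish',ray(cr(666,284),.032),'stand',ray((253,173),.02))
E
```

```text
C [ 0.55203872 -0.0308181   0.80393156]
board [0.54675729 0.02279537 0.01968599] [-1.1 -0.1 -0.4  0.8  0.8  0.9  0.2 -0.6 -0.5 -0.7  0.6  0.1 -0.1 -0.4
  0.6 -0.2]
a [[0.5232, 0.0781], [0.5199, 0.0903]]
b [[0.5361, -0.0498], [0.5343, -0.0519]]
c [[0.5001, 0.0759], [0.4943, 0.0879]]
d [[0.5121, -0.0528], [0.5076, -0.0553]]
e [[0.4919, 0.0745], [0.4852, 0.0863]]
f [[0.503, -0.0532], [0.4975, -0.0557]]
jar [0.50276126 0.16049164 0.062     ] dish [ 0.55191684 -0.1222524   0.032     ] stand [0.74822439 0.09946484 0.02      ]
```

```bash
python3 -m inch '[[[0.1,-0.1,0],[0,0,0.02]],[[0.2,-0.2,0],[0,0,0.04]],[[0.3,-0.3,0],[0,0,0.06]],[[0.4,-0.4,0],[0,0,0.08]],[[0.5,-0.5,0],[0,0,0.1]],[[0.6,-0.6,0],[0,0,0.12]],[[0.7,-0.7,0],[0,0,0.14]],[[0.8,-0.8,0],[0,0,0.16]],[[0.9,-0.9,0],[0,0,0.17]],[[1,-1,0],[0,0,0.172]]]' 0
python3 -m inch '[[[0.1,-0.1,0],[0,0,0]],[[0.2,-0.2,0],[0,0,0]],[[0.3,-0.3,0],[0,0,0]],[[0.4,-0.4,0],[0,0,0]],[[0.5,-0.5,0],[0,0,0]],[[0.6,-0.6,0],[0,0,0]],[[0.7,-0.7,0],[0,0,0]],[[0.8,-0.8,0],[0,0,0]],[[0.9,-0.9,0],[0,0,0]],[[1,-1,0],[0,0,0]]]'
python3 -m inch '[[[0.1,-0.1,0],[0,0,0]],[[0.2,-0.2,0],[0,0,0]],[[0.3,-0.3,0],[0,0,0]],[[0.4,-0.4,0],[0,0,0]],[[0.5,-0.5,0],[0,0,0]],[[0.6,-0.6,0],[0,0,0]],[[0.7,-0.7,0],[0,0,0]],[[0.8,-0.8,0],[0,0,0]],[[0.9,-0.9,0],[0,0,0]],[[1,-1,0],[0,0,0]]]'
```

```text
clock: 1.1
position: [0.2022, -0.5116, 0.2312]
ee_rot: [0.999, 0.047, 0.0, -0.0]
ft_force: [0.3, -1.1, 0.0]
grip_width: 0.001
grasp_force: 0.0
clock: 2.1
position: [0.2743, -0.4248, 0.2314]
ee_rot: [0.999, 0.047, 0.0, 0.0]
ft_force: [0.6, 0.2, 0.7]
grip_width: -0.002
grasp_force: 0.0
clock: 3.1
position: [0.3465, -0.3377, 0.2313]
ee_rot: [0.999, 0.047, 0.0, 0.0]
ft_force: [-1.2, 0.8, -0.9]
grip_width: 0.004
grasp_force: 0.0
```

```bash
python3 -m inch '[[[0.05,-0.1,0],[0,0,0]],[[0.1,-0.2,0],[0,0,0]],[[0.15,-0.3,0],[0,0,0]],[[0.2,-0.4,0],[0,0,0]],[[0.25,-0.5,0],[0,0,0]],[[0.3,-0.6,0],[0,0,0]],[[0.35,-0.7,0],[0,0,0]],[[0.4,-0.8,0],[0,0,0]],[[0.43,-0.9,0],[0,0,0]],[[0.46,-1,0],[0,0,0]]]'
python3 -m inch '[[[0.05,-0.1,0],[0,0,0]],[[0.1,-0.2,0],[0,0,0]],[[0.15,-0.3,0],[0,0,0]],[[0.2,-0.4,0],[0,0,0]],[[0.25,-0.5,0],[0,0,0]],[[0.3,-0.6,0],[0,0,0]],[[0.35,-0.7,0],[0,0,0]],[[0.4,-0.8,0],[0,0,0]],[[0.43,-0.9,0],[0,0,0]],[[0.46,-1,0],[0,0,0]]]'
python3 -m inch '[[[0.05,-0.1,0.09],[0,0,0]],[[0.1,-0.2,0.18],[0,0,0]],[[0.15,-0.3,0.27],[0,0,0]],[[0.2,-0.4,0.36],[0,0,0]],[[0.25,-0.5,0.45],[0,0,0]],[[0.3,-0.6,0.54],[0,0,0]],[[0.35,-0.7,0.63],[0,0,0]],[[0.4,-0.8,0.72],[0,0,0]],[[0.43,-0.9,0.81],[0,0,0]],[[0.46,-1,0.9],[0,0,0]]]'
python3 -m inch '[[[0.05,-0.12,0.11],[0,0,0]],[[0.1,-0.24,0.22],[0,0,0]],[[0.15,-0.36,0.33],[0,0,0]],[[0.2,-0.48,0.44],[0,0,0]],[[0.25,-0.6,0.55],[0,0,0]],[[0.3,-0.72,0.66],[0,0,0]],[[0.35,-0.84,0.77],[0,0,0]],[[0.4,-0.92,0.88],[0,0,0]],[[0.43,-1,0.94],[0,0,0]],[[0.46,-1,0.99],[0,0,0]]]'
python3 - <<'E'
from h import *
o=manip.get_obs();print(o['position'],o['ft_force'])
a=manip.camera('wrist')[:,:,::-1];b=manip.camera('top')[190:390,180:420,::-1]
b=cv2.resize(b,None,fx=2,fy=2)
c=np.zeros((400,800,3),np.uint8);c[:400,:480]=b;c[:240,480:]=cv2.resize(a,(320,240));cv2.imwrite('pics/p1.png',c)
E
```

```text
clock: 4.1
position: [0.3752, -0.2546, 0.2313]
ee_rot: [0.999, 0.047, 0.0, 0.0]
ft_force: [-0.9, 0.1, 0.7]
grip_width: -0.001
grasp_force: 0.0
clock: 5.1
position: [0.4043, -0.1715, 0.2313]
ee_rot: [0.999, 0.047, -0.0, 0.0]
ft_force: [0.1, -0.7, -0.4]
grip_width: 0.001
grasp_force: 0.0
clock: 6.1
position: [0.4335, -0.0884, 0.1587]
ee_rot: [0.999, 0.047, -0.0, -0.0]
ft_force: [-0.4, -0.4, 1.0]
grip_width: -0.001
grasp_force: 0.0
clock: 7.1
position: [0.4625, -0.0051, 0.0797]
ee_rot: [0.999, 0.047, -0.0, -0.0]
ft_force: [1.0, 0.0, -0.4]
grip_width: 0.0
grasp_force: 0.0
[ 0.46251542 -0.00512684  0.07967924] [ 1.04499817  0.0158024  -0.39783214]
```

View pics/p1.png

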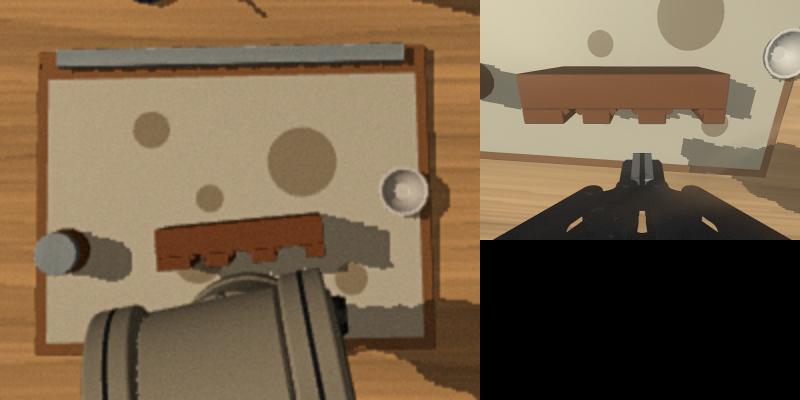

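Block is square to the tool; the wrist view shows its centre (625) left of the fingers (642), so I shift about 12 mm. The fingers part a little so they straddle the centre groove.

```bash
python3 -m inch '[[[0,-0.05,0],[0,0,0]],[[0,-0.1,0],[0,0,0]],[[0,-0.15,0.02],[0,0,0]],[[0,-0.15,0.03],[0,0,0]],[[0.05,-0.15,0.03],[0,0,0]],[[0.1,-0.15,0.03],[0,0,0]],[[0.15,-0.15,0.03],[0,0,0]],[[0.19,-0.15,0.03],[0,0,0]],[[0.19,-0.15,0.03],[0,0,0]],[[0.19,-0.15,0.03],[0,0,0]]]' 0.35
python3 - <<'E'
from h import *
a=manip.camera('wrist')[:,:,::-1];cv2.imwrite('pics/p2.png',a)
E
```

```text
clock: 8.2
position: [0.4765, 0.0074, 0.0776]
ee_rot: [0.999, 0.047, -0.0, -0.0]
ft_force: [0.8, -0.5, -0.5]
grip_width: 0.35
grasp_force: 0.0
```

View pics/p2.png

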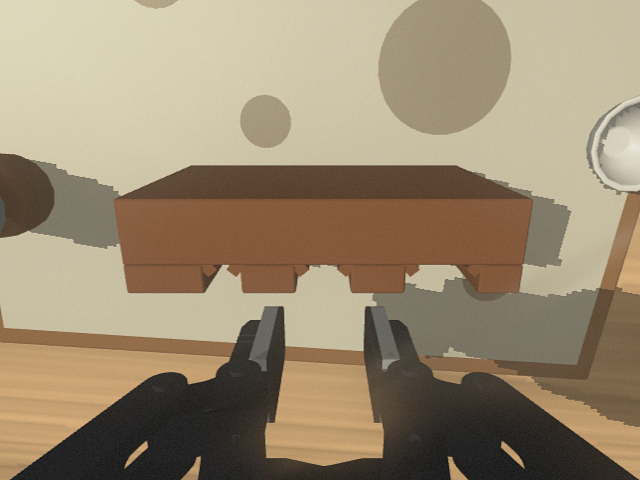

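The fingers (273 and 378) face the two inner teeth (242–298, 350–405) and are centred on the block. Pushing now.

```bash
python3 -m inch '[[[0.05,0,0],[0,0,0]],[[0.1,0,0],[0,0,0]],[[0.15,0,0],[0,0,0]],[[0.2,0,0],[0,0,0]],[[0.24,0,0],[0,0,0]],[[0.28,0,0],[0,0,0]],[[0.32,0,0],[0,0,0]],[[0.36,0,0],[0,0,0]],[[0.4,0,0],[0,0,0]],[[0.4,0,0],[0,0,0]]]'
python3 - <<'E'
from h import *
a=manip.camera('wrist')[:,:,::-1];cv2.imwrite('pics/p3.png',cv2.resize(a,(320,240)))
E
```

```text
clock: 9.25
position: [0.5088, 0.0104, 0.0777]
ee_rot: [0.999, 0.047, 0.0, -0.0]
ft_force: [-0.6, -0.3, -0.9]
grip_width: 0.349
grasp_force: 0.0
```

View pics/p3.png

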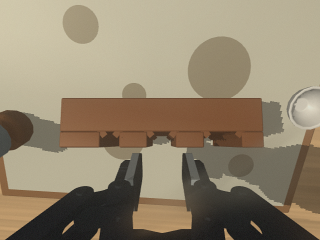

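It is tilting: the back face is no longer visible above the top face. I continue to push past the balance point.

```bash
python3 -m inch '[[[0.04,0,0],[0,0,0]],[[0.08,0,0],[0,0,0]],[[0.12,0,0],[0,0,0]],[[0.16,0,0],[0,0,0]],[[0.2,0,0],[0,0,0]],[[0.24,0,0],[0,0,0]],[[0.26,0,0],[0,0,0]],[[0.26,0,0],[0,0,0]],[[0.26,0,0],[0,0,0]],[[0.26,0,0],[0,0,0]]]'
python3 - <<'E'
from h import *
a=manip.camera('wrist')[:,:,::-1];cv2.imwrite('pics/p4.png',a)
E
```

```text
clock: 10.3
position: [0.529, 0.0123, 0.0777]
ee_rot: [0.999, 0.047, -0.0, 0.0]
ft_force: [0.6, 0.2, -0.5]
grip_width: 0.351
grasp_force: 0.0
```

View pics/p4.png

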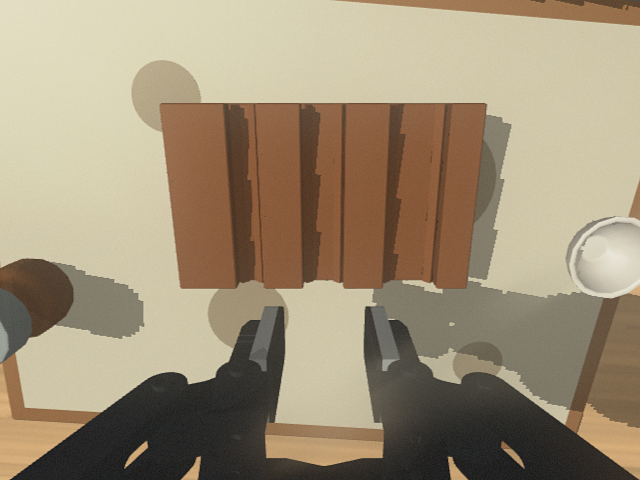

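It has fallen flat on its back with the grooves up (near edge y=288 from x=181 to 470; far edge y=104). I work out its pose.

```bash
python3 - <<'E'
from h import *
from scipy.spatial.transform import Rotation as Ro
o=manip.get_obs();p=manip.camera_params('wrist');T=np.eye(4);T[:3,:3]=Ro.from_quat(o['ee_rot']).as_matrix();T[:3,3]=o['position'];T=T@p['T_tool_cam']
f=240/np.tan(np.radians(p['fov_y']/2))
for u,v in((181,288),(470,288),(162,104),(486,104)):
    d=T[:3,:3]@[(u-p['cx'])/f,-(v-p['cy'])/f,-1];C=T[:3,3];print(np.round(C+d*(.044-C[2])/d[2],4))
E
```

```text
[0.5244 0.0772 0.044 ]
[ 0.5367 -0.0524  0.044 ]
[0.6028 0.0839 0.044 ]
[ 0.6148 -0.0429  0.044 ]
```

```bash
python3 -m inch '[[[-0.12,0,0],[0,0,0.03]],[[-0.24,0,0],[0,0,0.06]],[[-0.35,-0.01,0],[0,0,0.095]],[[-0.35,-0.02,0.12],[0,0,0.095]],[[-0.35,-0.02,0.24],[0,0,0.095]],[[-0.35,-0.02,0.36],[0,0,0.095]],[[-0.35,-0.02,0.48],[0,0,0.095]],[[-0.35,-0.02,0.6],[0,0,0.095]],[[-0.35,-0.02,0.7],[0,0,0.095]],[[-0.35,-0.02,0.77],[0,0,0.095]]]' 0.8
python3 - <<'E'
from h import *
a=manip.camera('wrist')[:,:,::-1];cv2.imwrite('pics/p5.png',a)
E
```

```text
clock: 11.35
position: [0.5008, 0.0113, 0.0151]
ee_rot: [1.0, 0.01, -0.0, -0.0]
ft_force: [0.4, 0.1, -0.3]
grip_width: 0.799
grasp_force: 0.0
```

View pics/p5.png

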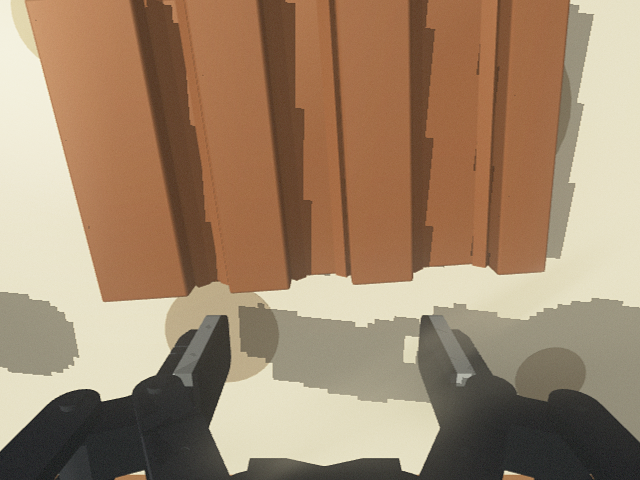

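```bash
python3 -m inch '[[[0.05,0,0],[0,0,0]],[[0.1,0,0],[0,0,0]],[[0.15,0,0],[0,0,0]],[[0.2,0,0],[0,0,0]],[[0.25,0,0],[0,0,0]],[[0.3,0,0],[0,0,0]],[[0.35,0,0],[0,0,0]],[[0.4,0,0],[0,0,0]],[[0.45,0,0],[0,0,0]],[[0.5,0,0],[0,0,0]]]'
python3 -m inch '[[[0.03,0,0],[0,0,0]],[[0.06,0,0],[0,0,0]],[[0.09,0,0],[0,0,0]],[[0.12,0,0],[0,0,0]],[[0.15,0,0],[0,0,0]],[[0.18,0,0],[0,0,0]],[[0.21,0,0],[0,0,0]],[[0.24,0,0],[0,0,0]],[[0.26,0,0],[0,0,0]],[[0.26,0,0],[0,0,0]]]'
python3 - <<'E'
from h import *
a=manip.camera('wrist')[:,:,::-1];b=manip.camera('top')[190:390,180:420,::-1]
c=np.zeros((480,800,3),np.uint8);c[:400,:480]=cv2.resize(b,None,fx=2,fy=2);c[:240,480:]=cv2.resize(a,(320,240));cv2.imwrite('pics/p6.png',c)
E
```

```text
clock: 12.4
position: [0.5413, 0.0119, 0.0161]
ee_rot: [1.0, 0.009, -0.0, 0.0]
ft_force: [-2.2, 0.1, 1.1]
grip_width: 0.799
grasp_force: 1.0
clock: 13.4
position: [0.5622, 0.0125, 0.0161]
ee_rot: [1.0, 0.01, 0.0, -0.0]
ft_force: [0.2, 0.5, 0.6]
grip_width: 0.796
grasp_force: 0.0
```

View pics/p6.png

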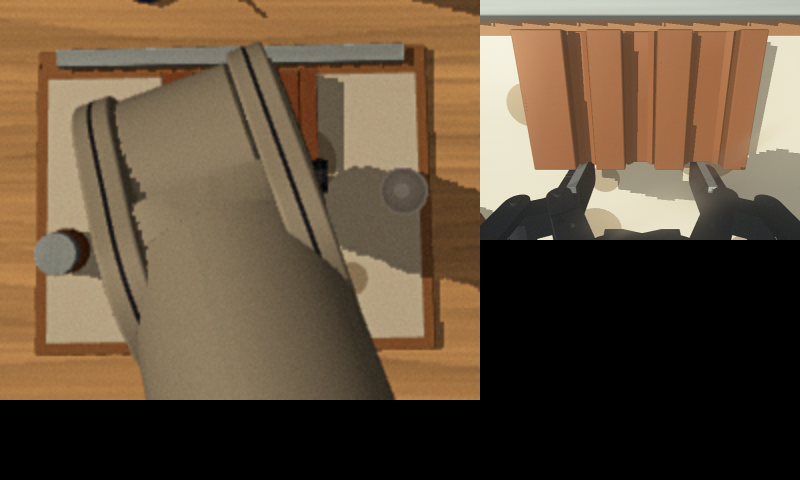

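The block is square to the strip with a small gap of several millimetres left. I creep forward and watch the force.

```bash
python3 -m inch '[[[0.01,0,0],[0,0,0]],[[0.02,0,0],[0,0,0]],[[0.03,0,0],[0,0,0]],[[0.04,0,0],[0,0,0]],[[0.05,0,0],[0,0,0]],[[0.06,0,0],[0,0,0]],[[0.07,0,0],[0,0,0]],[[0.08,0,0],[0,0,0]],[[0.09,0,0],[0,0,0]],[[0.1,0,0],[0,0,0]]]'
```

```text
clock: 14.5
position: [0.5699, 0.0126, 0.0161]
ee_rot: [1.0, 0.01, 0.0, 0.0]
ft_force: [-2.3, -0.5, 1.4]
grip_width: 0.799
grasp_force: 1.0
```

```bash
python3 -m inch '[[[0.005,0,0],[0,0,0]],[[0.01,0,0],[0,0,0]],[[0.015,0,0],[0,0,0]],[[0.02,0,0],[0,0,0]],[[0.025,0,0],[0,0,0]],[[0.025,0,0],[0,0,0]],[[0.025,0,0],[0,0,0]],[[0.025,0,0],[0,0,0]],[[0.025,0,0],[0,0,0]],[[0.025,0,0],[0,0,0]]]'
```

```text
clock: 15.5
position: [0.5708, 0.0125, 0.0159]
ee_rot: [1.0, 0.01, -0.001, 0.0]
ft_force: [-7.6, -0.1, 5.5]
grip_width: 0.797
grasp_force: 3.5
```

Contact: the force rose to 7.6 N. One more small press to seat it.

```bash
python3 -m inch '[[[0.004,0,0],[0,0,0]],[[0.008,0,0],[0,0,0]],[[0.012,0,0],[0,0,0]],[[0.016,0,0],[0,0,0]],[[0.02,0,0],[0,0,0]],[[0.02,0,0],[0,0,0]],[[0.02,0,0],[0,0,0]],[[0.02,0,0],[0,0,0]],[[0.02,0,0],[0,0,0]],[[0.02,0,0],[0,0,0]]]'
python3 - <<'E'
from h import *
a=manip.camera('wrist')[:240,:,::-1];cv2.imwrite('pics/p7.png',cv2.resize(a,(800,300)))
E
```

```text
clock: 16.5
position: [0.5709, 0.0126, 0.0156]
ee_rot: [1.0, 0.01, -0.003, 0.0]
ft_force: [-14.7, -0.6, 11.5]
grip_width: 0.801
grasp_force: 7.3
```

View pics/p7.png

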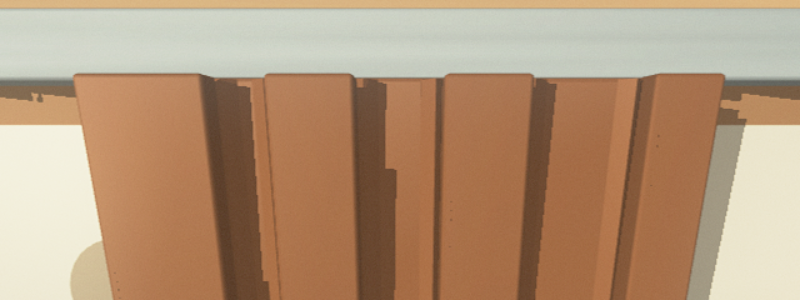

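Far edge (y≈74) lies on the strip along its whole length, x=75 to 722. I retreat straight back, lift, and check.

```bash
python3 -m inch '[[[-0.03,0,0],[0,0,0]],[[-0.08,0,0],[0,0,0]],[[-0.15,0,0],[0,0,0]],[[-0.25,0,0],[0,0,0]],[[-0.35,0,-0.1],[0,0,0]],[[-0.45,0,-0.25],[0,0,0]],[[-0.55,0,-0.4],[0,0,0]],[[-0.65,0,-0.6],[0,0,0]],[[-0.8,0,-0.8],[0,0,0]],[[-0.9,0,-1],[0,0,0]]]'
python3 -m inch '[[[-0.1,0,-0.1],[0,0,0]],[[-0.2,0,-0.2],[0,0,0]],[[-0.3,0,-0.3],[0,0,0]],[[-0.4,0,-0.4],[0,0,0]],[[-0.5,0,-0.5],[0,0,0]],[[-0.5,0,-0.6],[0,0,0]],[[-0.5,0,-0.7],[0,0,0]],[[-0.5,0,-0.8],[0,0,0]],[[-0.5,0,-0.9],[0,0,0]],[[-0.5,0,-1],[0,0,0]]]'
python3 - <<'E'
from h import *
a=manip.camera('wrist')[:,:,::-1];b=manip.camera('top')[190:390,180:420,::-1]
c=np.zeros((400,800,3),np.uint8);c[:400,:480]=cv2.resize(b,None,fx=2,fy=2);c[:240,480:]=cv2.resize(a,(320,240));cv2.imwrite('pics/p8.png',c)
E
```

```text
clock: 17.55
position: [0.5004, 0.0113, 0.0971]
ee_rot: [1.0, 0.01, 0.0, 0.0]
ft_force: [-0.5, -0.5, -0.2]
grip_width: 0.801
grasp_force: 0.0
clock: 18.55
position: [0.4616, 0.0105, 0.1767]
ee_rot: [1.0, 0.01, -0.0, -0.0]
ft_force: [-0.5, -0.3, -1.3]
grip_width: 0.8
grasp_force: 0.0
```

View pics/p8.png

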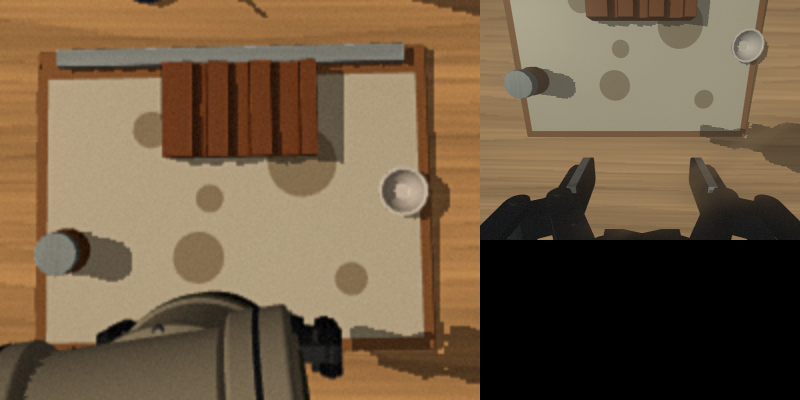

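The block lies flat with its grooves up, against the strip along its whole length (163–317, y≈62). The jar and dish are unmoved and the robot is clear.

```bash
python3 -c "
from workcell import manip
print(manip.hand_in())"
```

```text
the job is handed in; nothing more can be done
None
```

I tipped the middle-sized block onto its back with its grooves up and pushed it square and snug along the stop strip, left the jar, dish and stand untouched, and handed the job in at about 18.6 s.

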